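Get the lid off the parts-soak tank

ROBOT

A 7-joint arm with a two-finger parallel gripper is mounted at the origin on the work surface. World frame = base frame: x ahead of the robot, y to its left, z up, the work surface at z = 0. Lengths are in m, angles in rad, forces in N, time in s.
With the tool pointing down it reaches from about 0.4 to 0.85 m from the base axis. Payload 10.4 kg.
Tool frame: the origin (TCP) lies between the finger pads; the fingertips stand 11 mm ahead of it and the grasp point (between the pads) lies 8 mm behind it (r.tcp_to_tips is the distance from the TCP to the fingertips, in m); z points along the fingers, y is the line along which they close (so a half turn about z gives the same grasp; the last joint's range is limited). The gripper opens to 87 mm and grips with 3 to 60 N. Pads are 19 mm wide; open, the fingers measure 117 mm over their backs; the gripper's body (75 mm by 190 mm) begins 51 mm behind the grasp point.
Start: joints at [1.188, 0.332, -0.065, 1.46, 0.022, 1.35, -0.088], TCP at [0.22, -0.585, 0.234] pointing down, gripper open.
Joint ranges: [-2.6, 2.6], [-0.5, 2.12], [-1.47, 1.34], [0.16, 2.42], [-1.27, 4.41], [0.06, 2.06], [-2.6, 2.6]. Speed limits (rad/s): [2.22, 2.22, 2.79, 2.79, 3.14, 3.14, 3.14].

INTERFACE

Orientations are given as a unit quaternion [x, y, z, w].
In Python, from bench import r gives the robot as it stands. The module is installed in compiled form; this text tells all that it offers.
- The arm moves only by the shell command python3 -m crank 'ROWS' [FORCE]. ROWS is JSON, a list of rows, each an object of numbers: "claw": the closure, from -1 (fully open) to 1 (shut); "dx", "dy", "dz": the shift along the tool's x, y, z each as a share of 3 cm, from -1 to 1; "ax", "ay", "az": the turn, a rotation vector about the tool's x, y, z each as a share of 6 degrees, from -1 to 1. A call has 1 to 8 rows; each row shifts and turns the commanded pose from where the row before left it, along the tool's axes as they then stand; what a row does not reach is not made up. A row lasts 1/12 s, in which the tool goes at most 41.7 mm and 7.16 degrees, less where a joint would pass 70% of its speed; a pose out of reach is approached as far as the arm can. A call with a number of a shift or a turn outside -1 to 1 is refused whole. A call with a gripper value outside its range is refused whole. The fingers move at their own pace and stop on an object; FORCE is the grip in N (left out, the last holds). Time passes only in rows, so rows that do not move let the fingers close. It gives the time, the measured TCP pose, the force, the opening and the grip force at its end, in the units of the state.
- r.read_state(): the state, without advancing time (a new reading comes with each control period).
- r.camera(name): name is "scene" or "top" or "wrist"; returns a dict with "color" (480x640x3 uint8, red, green, blue), "mtx" (3x3 intrinsics, pixels), "R" (3x3) and "t" (3): a world point X has camera coordinates R X + t; the wrist camera has in their place "hand_eye" (4x4, takes a point from camera to tool coordinates, whose origin is the TCP and whose axes are the flange's). Camera axes: x right, y down, z forward; pixel columns grow to the right and rows downward; lengths in m; the calibration is good to about 2 mm. A picture is of the moment at which its call begins: read the wrist's pose just before it. There is no depth.
- r.close_job(): hands the job in; it is judged then, once.
The state is a dict: "time": time; "joint_positions": joint angles; "joint_vel": joint speeds; "joint_torque": joint torques, N m; "ee_pos": TCP position; "eef_rot": TCP orientation; "ft_force": force on the tool from outside, world axes, zero at the start; "torque": the same for the moment, N m; "width": finger opening in m; "grip_force": force on a finger pad.
Only numpy, scipy, OpenCV 4.12 (cv2) and the standard library are available. Lean on these libraries where they do the work, as an engineer would, in place of code of your own. Each camera call takes 0.05 s, during which the arm holds its last target. There are 200 camera calls.

TASK

I need to get at the pistons in the soak tank. Stand the tall spray can that somebody left on its lid upright on the black rubber mat, then take the blue lid off by its knob and lay it flat, knob up, in the middle of the cardboard. The lid may or may not be locked and you cannot see which: try it, and if it is held do not force it but turn the knob about a quarter turn and try again; set both things down gently and leave the other parts where they are.

Things in the scene. Friction and masses are not known exactly. Their poses are not given: they have to be found in the camera images.
- can_center (a point): Centre (half-way up, on the axis) of the tall red and white spray can: 52 mm diameter up to 165 mm, then a narrow white nozzle (24 mm diameter), 195 mm tall in all, 0.2 to 0.35 kg, z axis up. It starts standing on the lid at the end of the tank nearer the robot, 80 to 115 mm from the knob's axis. It tips over at about 15 degrees: grip it well up and carry it steadily.
- can: The same spray can; origin at the centre of its base, 97.5 mm below can_center, z up.
- lid_knob (a point): Centre of the lid's round black knob, 40 mm diameter, 28 mm tall, on a short neck at the middle of the lid; axes as the lid's, not the knob's. The knob is the lid's handle and also turns endlessly either way (friction 0.1 N m). It swings a locking bar hidden under the lid and has no mark, so the lock shows only when you try to lift. Its centre is 24 mm above the lid's flat top.
- lid: Blue sheet-metal lid, 292 x 212 mm, 0.5 to 0.9 kg with its knob; origin at the centre of its lower edge, 51 mm below the knob's centre; x along its long side, z up. Its skirt hangs 24 mm down outside the tank's rim with 3 mm play, so it must rise 30 mm to be clear; laid down, it stands flat on the skirt. It always lies square on the tank at the start.
- tank: Stainless soak tank, fixed, 280 x 200 mm, 112 mm high (115 with the lid), origin at the centre of its underside, x along its long side. Two plates inside the rim catch the lid's bar over 40 degrees either side of one knob angle, twice a turn (2 mm of free lift); at other angles the lid lifts off. A quarter turn from locked frees it, from free may lock it. Bar handles reach 25 mm past its ends.
- mat: Black rubber mat, 160 x 160 mm, 4 mm thick, fixed to the bench at one side of the tank, origin at the centre of its underside, the place for the spray can.
- sheet: Sheet of brown cardboard, 310 x 240 mm, 3 mm thick, fixed to the bench at the other side of the tank, origin at the centre of its underside, the place for the lid.
- piston1: Bystander: engine piston standing on its skirt, 86 mm diameter, 56 mm tall, origin at the centre of its underside.
- oilbottle: Bystander: amber oil bottle with an orange spout, 64 mm diameter, 185 mm tall, origin at the centre of its underside.
- conrod: Bystander: steel connecting rod lying flat, about 195 x 80 mm, 24 mm thick, origin under its shank.
Mind the look-alikes: they are no part of the job. Of the things shaped like the mat, the black one is meant.

How it is judged:
On the way, in this order (a step that is already met when the one before it is completed fails the run):
1. the spray can stands upright on the mat (horizontal distance between can_center and mat below 0.07 m and height (world z) of can_center between 0.095 and 0.108 m and angle between can_center's own z axis and vertical below 0.1 rad), for 0.2 s.
2. the lid is lifted clear of the tank (z of lid_knob in the frame of tank above 0.165 m), for 0.1 s.
At the end, for the whole second after the job is handed in: The spray can stands upright (within 0.1 rad) on the rubber mat, its axis within 60 mm of the mat's centre along each of the mat's sides; the lid lies flat (within 0.06 rad), knob up, on the cardboard with its centre within 60 mm of the cardboard's centre; both at rest (x of can_center in the frame of mat between -0.06 and 0.06 m and y of can_center in the frame of mat between -0.06 and 0.06 m and height (world z) of can_center below 0.108 m and angle between can_center's own z axis and vertical below 0.1 rad and horizontal distance between lid_knob and sheet below 0.06 m and height (world z) of lid_knob between 0.046 and 0.062 m and angle between lid_knob's own z axis and vertical below 0.06 rad and linear speed of each of can, lid below 0.02 m/s); the robot touches nothing.
It fails at once if the spray can tips by more than 0.35 rad (angle between can_center's own z axis and vertical above 0.35 rad).
It fails at once if the lid is wrenched against its lock, or the tank struck, with more than 80 N (contact force between tank and anything else above 80 N).
It fails at once if the spray can is dropped or slammed on the mat (over 0.5 m/s within about 50 mm of it) (linear speed of can above 0.5 m/s and height (world z) of can_center below 0.15 m and horizontal distance between can_center and mat below 0.15 m).
It fails at once if the lid is dropped or slammed on the cardboard (over 0.5 m/s within about 50 mm of it) (linear speed of lid above 0.5 m/s and height (world z) of lid_knob below 0.105 m and horizontal distance between lid_knob and sheet below 0.15 m).
It fails at once if a bystander is moved by more than 20 mm or the oil bottle is knocked over (distance of any of piston1, oilbottle, conrod from where it was at the start of the episode above 0.02 m or angle between oilbottle's own z axis and vertical above 0.4 rad).
It also fails if it takes over 61 s, if anything falls off the work surface, if the arm or the gripper's body presses on something with over 40 N, if the wrist force passes 120 N, or if a joint passes its speed limit or range.

## Working session

There is one attempt and no reset: what is moved stays moved. The work goes in short steps, Python scripts to look and compute and a shell command to move; the robot and the scene stay as the last step left them, time stands still between calls to the robot, and variables do not carry over. Pictures are saved under pics/ and viewed, at most 10 in all, crops included, and the job is handed in when it is done.

```bash
mkdir -p pics
python3 - <<'E'
from bench import r
import cv2,numpy as np
s=r.read_state(); print(s)
for n in("scene","top"):
    c=r.camera(n); cv2.imwrite(f"pics/{n}0.png",c["color"][:,:,::-1]); print(n,c["mtx"].tolist(),c["R"].tolist(),c["t"].tolist())
E
```

```text
{'time': 0.0, 'joint_positions': array([ 1.1884001 ,  0.33288641, -0.06469456,  1.46095426,  0.02159336,
        1.34989181, -0.08848488]), 'joint_vel': array([ 4.78772381e-04,  1.06763778e-03,  1.51026237e-03,  3.76951963e-04,
       -8.14978847e-04,  3.42965917e-05,  9.59619552e-04]), 'joint_torque': array([ 6.56411885e-04, -6.23246741e+01,  2.52205477e-02, -3.89897060e+01,
       -6.12301240e-02,  3.97794507e-02,  1.88649778e-04]), 'ee_pos': array([ 0.21991362, -0.58463048,  0.23273865]), 'eef_rot': array([ 9.83859007e-01,  1.78943939e-01, -1.59767630e-04, -7.04426526e-04]), 'ft_force': array([-0.0394306 ,  0.06200309,  0.58589058]), 'torque': array([ 0.02365792, -0.01460942, -0.0242882 ]), 'grip_force': 0.0, 'width': 0.0867785206207382}
scene [[619.892982072646, 0.0, 315.1955491151519], [0.0, 619.892982072646, 241.45257559813314], [0.0, 0.0, 1.0]] [[0.6647321106611263, 0.7469966833943354, -0.011277236091655603], [0.5798139648549724, -0.5253621641941291, -0.6227442192364518], [-0.47111249953186474, 0.40741938028415337, -0.7823442089986449]] [-0.32074401789110096, -0.21045209118403715, 1.836490456696303]
top [[621.709716061869, 0.0, 311.79149951589136], [0.0, 621.709716061869, 230.4926748441168], [0.0, 0.0, 1.0]] [[0.009365553232915672, -0.9999506451526236, -0.0033156705948228222], [-0.9796366741835529, -0.00851014249435383, -0.20059801611509742], [0.2005598988014018, 0.005126863912543651, -0.9796680265575649]] [-0.020756866102345204, 0.5307262247981913, 1.7017787693827955]
```

View pics/top0.png

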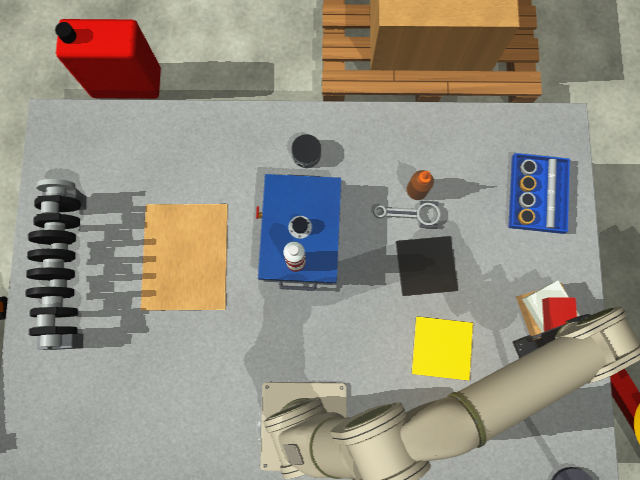

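View pics/scene0.png

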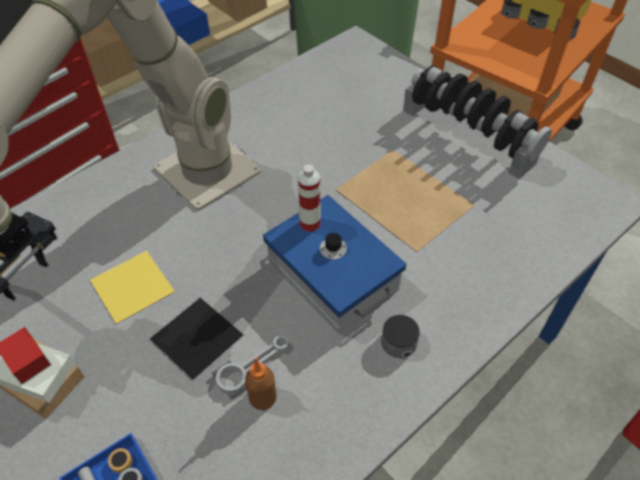

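The top view shows the can at about (294,255) and the knob at (300,226), both on the blue lid. The cardboard is at (187,257), the conrod at (410,212), the oil bottle at (420,185) and the piston at (306,150). There are two mat-shaped things: black at (427,265) and yellow at (443,348). The black one is the mat I want. In the scene view the can is at (309,195), the knob at (333,243) and the mat at (197,337).

```bash
cat > h.py <<'E'
from bench import r
import cv2,numpy as np
def ray(c,uv):
    d=c["R"].T@np.linalg.inv(c["mtx"])@[uv[0],uv[1],1.]; return -c["R"].T@c["t"],d/np.linalg.norm(d)
def onz(c,uv,z):
    o,d=ray(c,uv); return o+d*(z-o[2])/d[2]
def cross(c1,u1,c2,u2):
    o1,d1=ray(c1,u1);o2,d2=ray(c2,u2)
    a=np.linalg.lstsq(np.c_[d1,-d2],o2-o1,rcond=None)[0]
    p,q=o1+d1*a[0],o2+d2*a[1]; return (p+q)/2,np.linalg.norm(p-q)
def proj(c,X):
    p=c["mtx"]@(c["R"]@X+c["t"]); return p[:2]/p[2]
def big(m,box):
    z=np.zeros(m.shape,np.uint8);x0,y0,x1,y1=box;z[y0:y1,x0:x1]=m[y0:y1,x0:x1]
    cs=cv2.findContours(z,cv2.RETR_EXTERNAL,cv2.CHAIN_APPROX_NONE)[0]
    return max(cs,key=cv2.contourArea)
def rect(c,cnt,z):
    P=np.array([onz(c,p,z)[:2] for p in cnt[:,0]+0.0]).astype(np.float32)
    (x,y),(w,h),a=cv2.minAreaRect(P); 
    if w<h: w,h,a=h,w,a+90
    return np.round([x,y,w,h,(a+90)%180-90],4)
E
python3 - <<'E'
from h import *
t=r.camera("top");s=r.camera("scene")
def hsv(c): return cv2.cvtColor(c["color"],cv2.COLOR_RGB2HSV)
T,S=hsv(t),hsv(s)
blk=lambda H:((H[...,2]<60)).astype(np.uint8)
blu=lambda H:((H[...,0]>100)&(H[...,0]<125)&(H[...,1]>140)).astype(np.uint8)
brn=lambda H:((H[...,0]>5)&(H[...,0]<25)&(H[...,1]>80)).astype(np.uint8)
print("mat top",rect(t,big(blk(T),(385,225,470,305)),.004),"scene",rect(s,big(blk(S),(140,290,250,385)),.004))
print("sheet top",rect(t,big(brn(T),(130,190,235,320)),.003),"scene",rect(s,big(brn(S),(330,140,480,255)),.003))
print("lid top",rect(t,big(blu(T),(240,165,350,300)),.115),"scene",rect(s,big(blu(S),(255,190,415,320)),.115))
for n,c,H,b in(("top",t,T,(285,212,318,238)),("scene",s,S,(320,230,348,252))):
    k=big(((H[...,2]<70)&(H[...,1]<140)).astype(np.uint8),b);bb=cv2.boundingRect(k);e=cv2.minEnclosingCircle(k);print("knob",n,bb,e)
    print(onz(c,e[0],.150 if n=="top" else .139))
im=np.hstack([cv2.resize(t["color"][200:400,380:500],(360,600)),cv2.resize(t["color"][200:300,250:350],(440,600)[:1]+(440,))if 0 else cv2.resize(t["color"][170:300,250:346],(440,600))])
cv2.imwrite("pics/c1.png",im[:,:,::-1])
im=cv2.resize(s["color"][155:275,255:415],(800,600)); cv2.imwrite("pics/c2.png",im[:,:,::-1])
E
```

```text
mat top [  0.4422  -0.3452   0.1591   0.1574 -84.2277] scene [  0.4445  -0.346    0.1585   0.1551 -84.1725]
sheet top [0.4635 0.3513 0.3096 0.2412 0.9044] scene [0.466  0.3507 0.3061 0.238  1.2495]
lid top [ 0.5277  0.017   0.2928  0.2104 -2.3525] scene [ 0.536   0.0101  0.2961  0.2148 -2.4128]
knob top (292, 217, 17, 16) ((300.0, 224.3333282470703), 8.3334321975708)
[0.5277063  0.01518686 0.15      ]
knob scene (326, 233, 15, 19) ((332.6206970214844, 242.13792419433594), 9.241535186767578)
[0.5296282  0.01604748 0.139     ]
```

View pics/c1.png

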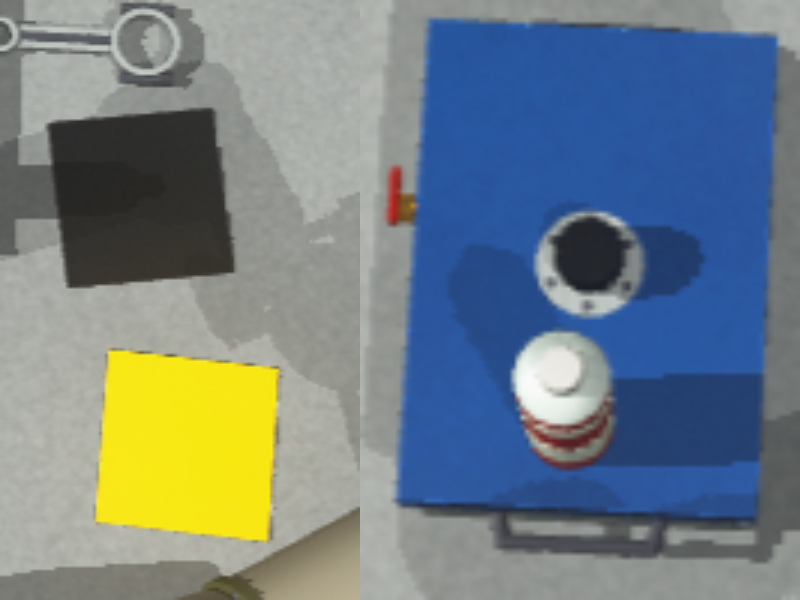

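View pics/c2.png

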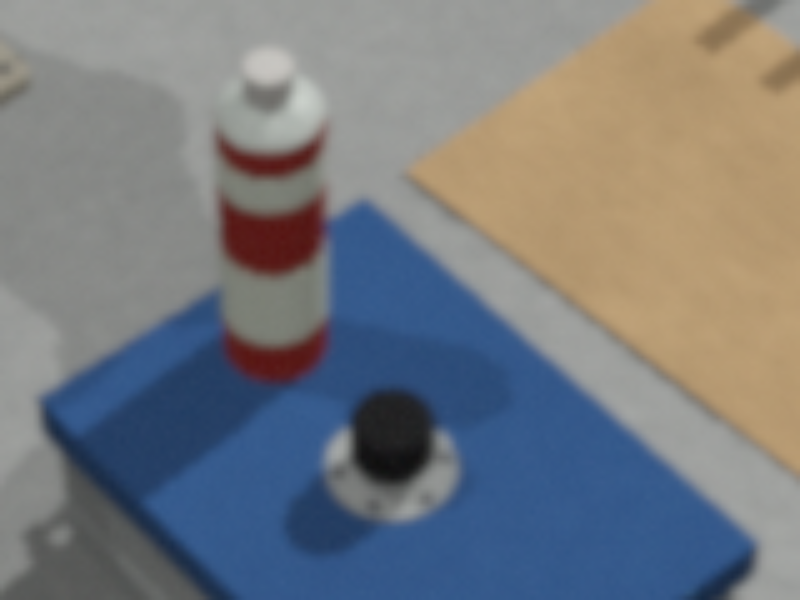

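The crop confirms the black mat at top (427,265), with the yellow square rejected as the decoy. The knob is at top (300,225) on its white flange. The can's nozzle top is at about top (293,250) and scene (309,167).

Run:
```python
from h import *
t=r.camera("top");s=r.camera("scene")
a,b=(292.8,249.4),(308.9,167.2)
print(cross(t,a,s,b),onz(t,a,.31),onz(s,b,.31))
# can axis from body silhouette: scene can base centre/row and column check
for z in(.117,.16,.2,.28): print(z,proj(s,np.array([*onz(t,a,.31)[:2],z])),proj(s,np.array([*onz(s,b,.31)[:2],z])))
H=cv2.cvtColor(s["color"],cv2.COLOR_RGB2HSV);red=((H[...,0]<8)|(H[...,0]>172))&(H[...,1]>120)
for v in range(180,232,4):
    u=np.where(red[v,290:335])[0]
    if len(u)>5:print(v,290+u.min(),290+u.max())
# knob by crossing
tk=(300.0,224.3);print("knob",onz(t,tk,.153))
```

```text
(array([0.43258527, 0.02856715, 0.30999045]), np.float64(0.00226652582356231)) [0.4319445  0.02762019 0.31      ] [0.43309911 0.02959415 0.31      ]
0.117 [309.48498446 222.53844706] [310.38088759 222.39489199]
0.16 [309.16063739 211.19220431] [310.07643299 211.04741438]
0.2 [308.8457506  200.17689957] [309.78086064 200.03099137]
0.28 [308.17449214 176.69507407] [309.15078273 176.54704703]
188 303 314
200 300 318
204 301 317
208 305 312
224 301 318
228 303 315
knob [0.52715249 0.01511386 0.153     ]
```

```bash
python3 -m crank '[{"dz":-1,"az":1},{"dz":-1,"az":1},{"dz":-1,"az":1},{"dz":-0.7,"az":0.43},{"claw":-1}]' 40
```

```text
invalid input at $[0]: expected keys claw, dx, dy, dz, ax, ay, az
```

```bash
python3 -m crank '[{"claw":-1,"dx":0,"dy":0,"dz":-1,"ax":0,"ay":0,"az":1},{"claw":-1,"dx":0,"dy":0,"dz":-1,"ax":0,"ay":0,"az":1},{"claw":-1,"dx":0,"dy":0,"dz":-1,"ax":0,"ay":0,"az":1},{"claw":-1,"dx":0,"dy":0,"dz":-0.7,"ax":0,"ay":0,"az":0.43},{"claw":-1,"dx":0,"dy":0,"dz":0,"ax":0,"ay":0,"az":0}]' 40
```

```text
time: 0.72
ee_pos: [0.2206, -0.5861, 0.3499]
eef_rot: [1.0, -0.001, 0.002, 0.003]
ft_force: [0.8, -0.6, -0.2]
width: 0.0871
grip_force: 0.0
```

```bash
python3 -m crank '[{"claw":-1,"dx":0.34,"dy":-0.9,"dz":0,"ax":0,"ay":0,"az":0},{"claw":-1,"dx":0.34,"dy":-0.9,"dz":0,"ax":0,"ay":0,"az":0},{"claw":-1,"dx":0.34,"dy":-0.9,"dz":0,"ax":0,"ay":0,"az":0},{"claw":-1,"dx":0.34,"dy":-0.9,"dz":0,"ax":0,"ay":0,"az":0},{"claw":-1,"dx":0.34,"dy":-0.9,"dz":0,"ax":0,"ay":0,"az":0},{"claw":-1,"dx":0.34,"dy":-0.9,"dz":0,"ax":0,"ay":0,"az":0},{"claw":-1,"dx":0.34,"dy":-0.9,"dz":0,"ax":0,"ay":0,"az":0},{"claw":-1,"dx":0.34,"dy":-0.9,"dz":0,"ax":0,"ay":0,"az":0}]'
python3 -m crank '[{"claw":-1,"dx":0.34,"dy":-0.9,"dz":0,"ax":0,"ay":0,"az":0},{"claw":-1,"dx":0.34,"dy":-0.9,"dz":0,"ax":0,"ay":0,"az":0},{"claw":-1,"dx":0.34,"dy":-0.9,"dz":0,"ax":0,"ay":0,"az":0},{"claw":-1,"dx":0.34,"dy":-0.9,"dz":0,"ax":0,"ay":0,"az":0},{"claw":-1,"dx":0.34,"dy":-0.9,"dz":0,"ax":0,"ay":0,"az":0},{"claw":-1,"dx":0.34,"dy":-0.9,"dz":0,"ax":0,"ay":0,"az":0},{"claw":-1,"dx":0.34,"dy":-0.9,"dz":0,"ax":0,"ay":0,"az":0},{"claw":-1,"dx":0.34,"dy":-0.9,"dz":0,"ax":0,"ay":0,"az":0}]'
```

```text
time: 1.38
ee_pos: [0.3017, -0.3674, 0.344]
eef_rot: [1.0, 0.001, -0.0, -0.0]
ft_force: [0.4, -0.4, 0.7]
width: 0.0871
grip_force: 0.0
time: 2.05
ee_pos: [0.3831, -0.1514, 0.3441]
eef_rot: [1.0, 0.001, -0.0, 0.0]
ft_force: [1.2, -0.1, 0.2]
width: 0.0871
grip_force: 0.0
```

```bash
python3 -m crank '[{"claw":-1,"dx":0.24,"dy":-0.9,"dz":0,"ax":0,"ay":0,"az":0},{"claw":-1,"dx":0.24,"dy":-0.9,"dz":0,"ax":0,"ay":0,"az":0},{"claw":-1,"dx":0.24,"dy":-0.9,"dz":0,"ax":0,"ay":0,"az":0},{"claw":-1,"dx":0.24,"dy":-0.9,"dz":0,"ax":0,"ay":0,"az":0},{"claw":-1,"dx":0.24,"dy":-0.9,"dz":0,"ax":0,"ay":0,"az":0},{"claw":-1,"dx":0.24,"dy":-0.9,"dz":0,"ax":0,"ay":0,"az":0},{"claw":-1,"dx":0.2,"dy":-0.6,"dz":0,"ax":0,"ay":0,"az":0},{"claw":-1,"dx":0,"dy":0,"dz":0,"ax":0,"ay":0,"az":0}]'
python3 - <<'E'
from h import *
from scipy.spatial.transform import Rotation as Ro
s=r.read_state();c=r.camera("wrist");cv2.imwrite("pics/w1.png",c["color"][:,:,::-1])
print(s["ee_pos"],s["eef_rot"]);he=c["hand_eye"];print(he)
def pw(X):
    p=Ro.from_quat(s["eef_rot"]).inv().apply(np.array(X)-s["ee_pos"]); q=np.linalg.inv(he)@[*p,1]; u=c["mtx"]@q[:3]; return u[:2]/u[2]
for X in([.4325,.0283,.31],[.4325,.0283,.28],[.528,.0155,.153]):print(X,pw(X))
E
```

```text
time: 2.72
ee_pos: [0.4323, 0.0312, 0.3442]
eef_rot: [1.0, 0.004, 0.0, -0.0]
ft_force: [-0.2, 1.1, 0.3]
width: 0.0872
grip_force: 0.0
[0.43234946 0.03124699 0.34421152] [ 9.99993682e-01  3.53534308e-03  9.46825350e-05 -3.58810398e-04]
[[-9.63441312e-04 -9.67600615e-01 -2.52483905e-01  6.85032120e-02]
 [ 9.99998968e-01 -1.20140019e-03  7.88308653e-04 -1.62625231e-04]
 [-1.06610215e-03 -2.52482885e-01  9.67600773e-01 -1.50783702e-01]
 [ 0.00000000e+00  0.00000000e+00  0.00000000e+00  1.00000000e+00]]
[0.4325, 0.0283, 0.31] [325.70526481 276.90356118]
[0.4325, 0.0283, 0.28] [324.94684231 259.48170285]
[0.528, 0.0155, 0.153] [338.88791858 109.25271003]
```

View pics/w1.png

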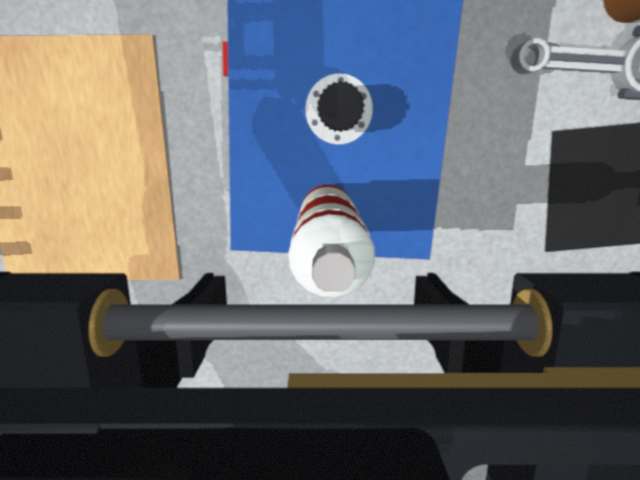

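The wrist view shows the nozzle disc at (333,269), the knob at (340,106) and the can between the open fingers. I'll refine the can and knob positions from this view.

```bash
cat >> h.py <<'E'
from scipy.spatial.transform import Rotation as Ro
def won(s,c,uv,z):
    he=c["hand_eye"];R=Ro.from_quat(s["eef_rot"]).as_matrix()
    o=R@he[:3,3]+s["ee_pos"]; d=R@he[:3,:3]@np.linalg.inv(c["mtx"])@[uv[0],uv[1],1.]; return o+d*(z-o[2])/d[2]
E
python3 - <<'E'
from h import *
s=r.read_state();c=r.camera("wrist");g=cv2.cvtColor(c["color"],cv2.COLOR_RGB2GRAY);H=cv2.cvtColor(c["color"],cv2.COLOR_RGB2HSV)
m=((g>140)&(g<195)).astype(np.uint8)
m=cv2.morphologyEx(m,cv2.MORPH_OPEN,np.ones((5,5)));k=big(m,(308,242,360,296));e=cv2.minEnclosingCircle(k);print("noz",e,cv2.boundingRect(k),won(s,c,e[0],.31))
k=big((g<65).astype(np.uint8),(310,78,368,136));e=cv2.minEnclosingCircle(k);print("knob",e,won(s,c,e[0],.153))
m=((H[...,0]>5)&(H[...,0]<25)&(H[...,1]>60)).astype(np.uint8)
E
```

```text
noz ((356.5, 253.0), 11.280613899230957) (354, 242, 6, 23) [0.4452947  0.01020371 0.31      ]
knob ((337.25, 105.125), 24.157461166381836) [0.53090853 0.0142833  0.153     ]
```

Run:
```python
from h import *
s=r.read_state();c=r.camera("wrist");g=c["color"].min(2)
print(won(s,c,(333.5,269),.31),won(s,c,(341,106),.153))
print(g[269,285:385:3]);print(g[235:305:3,333]);print(g[106,305:375:2])
```

```text
[0.43644079 0.02027873 0.31      ] [0.53000273 0.00913884 0.153     ]
[244 252 253 253 253 253 234 192 194 195 197 197 197 198 197 199 198 198
 199 199 193 183 188 184 178 178 171 206 205 205 202 201 194 193]
[228 226 218 139 105 109 161 197 200 199 200 199 199 200 199 199 200 200
 197 229 202 200 197 128]
[198 198 196 148  53  41  42  39  41  42  40  42  41  39  43  42  47  46
  48  47  47  46  46  44  46  40  70 151 167 167 162 117  44  42  41]
```

Run:
```python
from h import *
s=r.read_state();c=r.camera("wrist");g=c["color"].min(2);print(s["ee_pos"],c["mtx"][0])
k=big((g<65).astype(np.uint8),(308,78,362,136));e=cv2.minEnclosingCircle(k);print("knob",e,cv2.boundingRect(k),won(s,c,e[0],.153))
m=((g>190)&(g<=201)).astype(np.uint8);m=cv2.morphologyEx(m,cv2.MORPH_OPEN,np.ones((5,5)))
k=big(m,(290,240,360,298));e=cv2.minEnclosingCircle(k);b=cv2.boundingRect(k);print("noz",e,b,won(s,c,e[0],.31),won(s,c,(b[0]+b[2]/2,b[1]+b[3]/2),.31))
```

```text
[0.43187545 0.02640378 0.34413326] [375.74119473   0.         319.9546939 ]
knob ((333.0, 104.5), 24.520498275756836) (311, 80, 46, 50) [0.53113133 0.01495542 0.153     ]
noz ((323.26495361328125, 272.6908874511719), 20.252302169799805) (304, 253, 39, 37) [0.43433604 0.02469926 0.31      ] [0.43499124 0.02457821 0.31      ]
```

```bash
python3 -m crank '[{"claw":-1,"dx":0.09,"dy":0.05,"dz":0,"ax":0,"ay":0,"az":0},{"claw":-1,"dx":0,"dy":0,"dz":0.7,"ax":0,"ay":0,"az":0},{"claw":-1,"dx":0,"dy":0,"dz":0.7,"ax":0,"ay":0,"az":0},{"claw":-1,"dx":0,"dy":0,"dz":0.7,"ax":0,"ay":0,"az":0},{"claw":-1,"dx":0,"dy":0,"dz":0.5,"ax":0,"ay":0,"az":0},{"claw":-1,"dx":0,"dy":0,"dz":0.25,"ax":0,"ay":0,"az":0},{"claw":-1,"dx":0,"dy":0,"dz":0,"ax":0,"ay":0,"az":0},{"claw":-1,"dx":0,"dy":0,"dz":0,"ax":0,"ay":0,"az":0}]'
python3 -m crank '[{"claw":0,"dx":0,"dy":0,"dz":0,"ax":0,"ay":0,"az":0},{"claw":0.2,"dx":0,"dy":0,"dz":0,"ax":0,"ay":0,"az":0},{"claw":0.2,"dx":0,"dy":0,"dz":0,"ax":0,"ay":0,"az":0}]' 10
```

```text
time: 3.58
ee_pos: [0.435, 0.0252, 0.2595]
eef_rot: [1.0, -0.0, 0.0, -0.0]
ft_force: [0.2, -0.1, 0.3]
width: 0.0871
grip_force: 0.0
time: 3.83
ee_pos: [0.4352, 0.0256, 0.2598]
eef_rot: [1.0, 0.0, 0.001, 0.0]
ft_force: [-0.3, 0.3, -0.1]
width: 0.0745
grip_force: 0.0
```

```bash
python3 -m crank '[{"claw":0.3,"dx":0,"dy":0,"dz":0,"ax":0,"ay":0,"az":0},{"claw":0.3,"dx":0,"dy":0,"dz":0,"ax":0,"ay":0,"az":0},{"claw":0.3,"dx":0,"dy":0,"dz":0,"ax":0,"ay":0,"az":0},{"claw":0.3,"dx":0,"dy":0,"dz":0,"ax":0,"ay":0,"az":0},{"claw":1,"dx":0,"dy":0,"dz":0,"ax":0,"ay":0,"az":0}]' 10
python3 -m crank '[{"claw":1,"dx":0,"dy":0,"dz":0,"ax":0,"ay":0,"az":0},{"claw":1,"dx":0,"dy":0,"dz":0,"ax":0,"ay":0,"az":0},{"claw":1,"dx":0,"dy":0,"dz":0,"ax":0,"ay":0,"az":0}]' 35
```

```text
time: 4.25
ee_pos: [0.4348, 0.0255, 0.2591]
eef_rot: [1.0, 0.0, 0.0, 0.0]
ft_force: [0.6, -0.6, 1.5]
width: 0.0516
grip_force: 10.0
time: 4.5
ee_pos: [0.4349, 0.0256, 0.2591]
eef_rot: [1.0, 0.0, 0.0, 0.0]
ft_force: [0.2, -0.5, 1.5]
width: 0.0514
grip_force: 35.0
```

```bash
python3 -m crank '[{"claw":1,"dx":0,"dy":0,"dz":-0.1,"ax":0,"ay":0,"az":0},{"claw":1,"dx":0,"dy":0,"dz":-0.3,"ax":0,"ay":0,"az":0},{"claw":1,"dx":0,"dy":0,"dz":-0.4,"ax":0,"ay":0,"az":0},{"claw":1,"dx":0,"dy":0.1,"dz":-0.3,"ax":0,"ay":0,"az":0},{"claw":1,"dx":0,"dy":0.3,"dz":-0.2,"ax":0,"ay":0,"az":0},{"claw":1,"dx":0,"dy":0.5,"dz":0,"ax":0,"ay":0,"az":0},{"claw":1,"dx":0,"dy":0.6,"dz":0,"ax":0,"ay":0,"az":0},{"claw":1,"dx":0,"dy":0.6,"dz":0,"ax":0,"ay":0,"az":0}]'
python3 -m crank '[{"claw":1,"dx":0.03,"dy":0.7,"dz":0,"ax":0,"ay":0,"az":0},{"claw":1,"dx":0.03,"dy":0.7,"dz":0,"ax":0,"ay":0,"az":0},{"claw":1,"dx":0.03,"dy":0.7,"dz":0,"ax":0,"ay":0,"az":0},{"claw":1,"dx":0.03,"dy":0.7,"dz":0,"ax":0,"ay":0,"az":0},{"claw":1,"dx":0.03,"dy":0.7,"dz":0,"ax":0,"ay":0,"az":0},{"claw":1,"dx":0.03,"dy":0.7,"dz":0,"ax":0,"ay":0,"az":0},{"claw":1,"dx":0.03,"dy":0.7,"dz":0.2,"ax":0,"ay":0,"az":0},{"claw":1,"dx":0.03,"dy":0.7,"dz":0.3,"ax":0,"ay":0,"az":0}]'
```

```text
time: 5.17
ee_pos: [0.4347, -0.0388, 0.2984]
eef_rot: [1.0, 0.0, 0.0, 0.0]
ft_force: [0.4, -0.1, -3.1]
width: 0.0512
grip_force: 35.0
time: 5.83
ee_pos: [0.442, -0.2075, 0.2837]
eef_rot: [1.0, -0.0, 0.001, 0.0]
ft_force: [0.4, 0.3, -2.3]
width: 0.0514
grip_force: 35.0
```

```bash
python3 -m crank '[{"claw":1,"dx":0,"dy":0.7,"dz":0.4,"ax":0,"ay":0,"az":0},{"claw":1,"dx":0,"dy":0.7,"dz":0.5,"ax":0,"ay":0,"az":0},{"claw":1,"dx":0,"dy":0.7,"dz":0.5,"ax":0,"ay":0,"az":0},{"claw":1,"dx":0,"dy":0.7,"dz":0.5,"ax":0,"ay":0,"az":0},{"claw":1,"dx":0,"dy":0.6,"dz":0.5,"ax":0,"ay":0,"az":0},{"claw":1,"dx":0,"dy":0.6,"dz":0.5,"ax":0,"ay":0,"az":0},{"claw":1,"dx":0,"dy":0.4,"dz":0.4,"ax":0,"ay":0,"az":0},{"claw":1,"dx":0,"dy":0.25,"dz":0.3,"ax":0,"ay":0,"az":0}]'
python3 -m crank '[{"claw":1,"dx":0,"dy":0,"dz":0.2,"ax":0,"ay":0,"az":0},{"claw":1,"dx":0,"dy":0,"dz":0.1,"ax":0,"ay":0,"az":0},{"claw":1,"dx":0,"dy":0,"dz":0.1,"ax":0,"ay":0,"az":0},{"claw":1,"dx":0,"dy":0,"dz":0,"ax":0,"ay":0,"az":0}]'
```

```text
time: 6.5
ee_pos: [0.441, -0.3468, 0.1736]
eef_rot: [1.0, -0.001, -0.001, -0.0]
ft_force: [-0.1, -0.7, -2.5]
width: 0.0514
grip_force: 35.0
time: 6.83
ee_pos: [0.4426, -0.3439, 0.1632]
eef_rot: [1.0, 0.001, 0.0, -0.0]
ft_force: [-0.5, 0.2, -2.7]
width: 0.0515
grip_force: 35.0
```

```bash
python3 -m crank '[{"claw":1,"dx":0,"dy":0,"dz":0.15,"ax":0,"ay":0,"az":0},{"claw":1,"dx":0,"dy":0,"dz":0.15,"ax":0,"ay":0,"az":0},{"claw":1,"dx":0,"dy":0,"dz":0.1,"ax":0,"ay":0,"az":0},{"claw":1,"dx":0,"dy":0,"dz":0.05,"ax":0,"ay":0,"az":0},{"claw":1,"dx":0,"dy":0,"dz":0,"ax":0,"ay":0,"az":0}]'
python3 -m crank '[{"claw":1,"dx":0,"dy":0,"dz":0.04,"ax":0,"ay":0,"az":0},{"claw":1,"dx":0,"dy":0,"dz":0.0,"ax":0,"ay":0,"az":0}]'
```

```text
time: 7.25
ee_pos: [0.4421, -0.3447, 0.1492]
eef_rot: [1.0, 0.0, -0.0, -0.0]
ft_force: [-0.5, -0.6, -2.9]
width: 0.0512
grip_force: 35.0
time: 7.42
ee_pos: [0.4422, -0.3449, 0.1483]
eef_rot: [1.0, 0.0, 0.0, 0.0]
ft_force: [-0.2, -0.4, -1.3]
width: 0.0512
grip_force: 35.0
```

Contact is starting. I'll go down a touch more, then release slowly.

```bash
python3 -m crank '[{"claw":1,"dx":0,"dy":0,"dz":0.03,"ax":0,"ay":0,"az":0},{"claw":1,"dx":0,"dy":0,"dz":0.0,"ax":0,"ay":0,"az":0}]'
python3 -m crank '[{"claw":-0.2,"dx":0,"dy":0,"dz":0,"ax":0,"ay":0,"az":0},{"claw":-0.5,"dx":0,"dy":0,"dz":0,"ax":0,"ay":0,"az":0},{"claw":-1,"dx":0,"dy":0,"dz":0,"ax":0,"ay":0,"az":0},{"claw":-1,"dx":0,"dy":0,"dz":0,"ax":0,"ay":0,"az":0},{"claw":-1,"dx":0,"dy":0,"dz":0,"ax":0,"ay":0,"az":0},{"claw":-1,"dx":0,"dy":0,"dz":0,"ax":0,"ay":0,"az":0},{"claw":-1,"dx":0,"dy":0,"dz":0,"ax":0,"ay":0,"az":0}]'
```

```text
time: 7.58
ee_pos: [0.4427, -0.345, 0.1482]
eef_rot: [1.0, 0.0, 0.001, 0.0]
ft_force: [-1.1, 0.8, 2.7]
width: 0.0516
grip_force: 35.0
time: 8.17
ee_pos: [0.4422, -0.3448, 0.1474]
eef_rot: [1.0, 0.0, 0.0, 0.0]
ft_force: [-0.3, -0.3, 0.2]
width: 0.0828
grip_force: 0.0
```

```bash
python3 -m crank '[{"claw":-1,"dx":0,"dy":0,"dz":-0.3,"ax":0,"ay":0,"az":0},{"claw":-1,"dx":0,"dy":0,"dz":-0.7,"ax":0,"ay":0,"az":0},{"claw":-1,"dx":0,"dy":0,"dz":-0.9,"ax":0,"ay":0,"az":0},{"claw":-1,"dx":0,"dy":0,"dz":-0.9,"ax":0,"ay":0,"az":0},{"claw":-1,"dx":0,"dy":0,"dz":-0.2,"ax":0,"ay":0,"az":0},{"claw":-1,"dx":0,"dy":0,"dz":0,"ax":0,"ay":0,"az":0}]'
python3 - <<'E'
from h import *
for n in("scene","top"):
    c=r.camera(n); cv2.imwrite(f"pics/{n}1.png",c["color"][:,:,::-1])
s=r.read_state();print(s["ee_pos"])
E
```

```text
time: 8.67
ee_pos: [0.4433, -0.3455, 0.2404]
eef_rot: [1.0, 0.0, 0.002, 0.002]
ft_force: [0.8, -0.7, 0.7]
width: 0.087
grip_force: 0.0
[ 0.44201653 -0.34477058  0.23708001]
```

View pics/scene1.png

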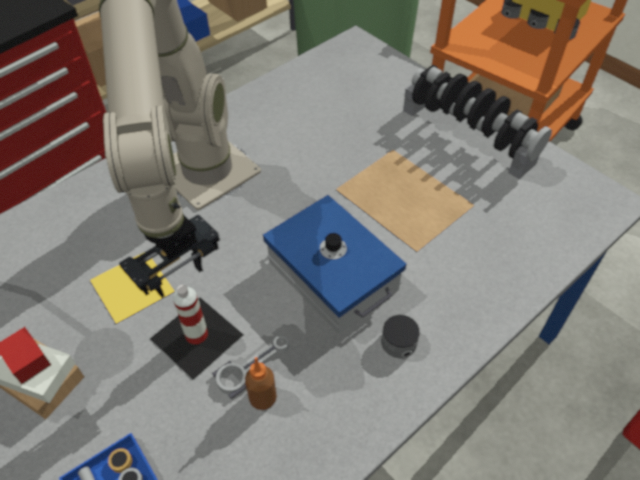

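The can stands upright in the middle of the black mat, at scene (195,318). The lid is clear, with the knob at (333,243). Moving to the knob now.

```bash
python3 -m crank '[{"claw":-1,"dx":0.2,"dy":-0.9,"dz":0,"ax":0,"ay":0,"az":0},{"claw":-1,"dx":0.2,"dy":-0.9,"dz":0,"ax":0,"ay":0,"az":0},{"claw":-1,"dx":0.2,"dy":-0.9,"dz":0,"ax":0,"ay":0,"az":0},{"claw":-1,"dx":0.2,"dy":-0.9,"dz":0,"ax":0,"ay":0,"az":0},{"claw":-1,"dx":0.2,"dy":-0.9,"dz":0,"ax":0,"ay":0,"az":0},{"claw":-1,"dx":0.2,"dy":-0.9,"dz":0,"ax":0,"ay":0,"az":0},{"claw":-1,"dx":0.2,"dy":-0.9,"dz":0,"ax":0,"ay":0,"az":0},{"claw":-1,"dx":0.2,"dy":-0.9,"dz":0,"ax":0,"ay":0,"az":0}]'
python3 -m crank '[{"claw":-1,"dx":0.2,"dy":-0.9,"dz":0,"ax":0,"ay":0,"az":0},{"claw":-1,"dx":0.2,"dy":-0.9,"dz":0,"ax":0,"ay":0,"az":0},{"claw":-1,"dx":0.2,"dy":-0.9,"dz":0,"ax":0,"ay":0,"az":0},{"claw":-1,"dx":0.2,"dy":-0.9,"dz":0,"ax":0,"ay":0,"az":0},{"claw":-1,"dx":0.2,"dy":-0.9,"dz":0,"ax":0,"ay":0,"az":0},{"claw":-1,"dx":0,"dy":-0.2,"dz":0,"ax":0,"ay":0,"az":0},{"claw":-1,"dx":0,"dy":0,"dz":0,"ax":0,"ay":0,"az":0},{"claw":-1,"dx":0,"dy":0,"dz":0,"ax":0,"ay":0,"az":0}]'
python3 - <<'E'
from h import *
s=r.read_state();c=r.camera("wrist");g=c["color"].min(2);print(s["ee_pos"],s["joint_positions"].round(2))
cv2.imwrite("pics/w2.png",c["color"][:,:,::-1])
m=cv2.morphologyEx((g<65).astype(np.uint8),cv2.MORPH_OPEN,np.ones((5,5)))
for k in cv2.findContours(m,cv2.RETR_EXTERNAL,cv2.CHAIN_APPROX_NONE)[0]:
    e=cv2.minEnclosingCircle(k)
    if 20<e[1]<80:print("knob",e,cv2.contourArea(k),won(s,c,e[0],.153))
E
```

```text
time: 9.43
ee_pos: [0.4894, -0.1274, 0.236]
eef_rot: [1.0, 0.0, -0.001, -0.0]
ft_force: [1.2, 0.6, -0.2]
width: 0.0869
grip_force: 0.0
time: 10.1
ee_pos: [0.5195, 0.0115, 0.2364]
eef_rot: [1.0, 0.0, -0.001, 0.0]
ft_force: [0.3, 0.0, -0.4]
width: 0.0871
grip_force: 0.0
[0.5194803  0.01153786 0.23641416] [ 0.5   0.15 -0.66  1.7   0.1   1.32 -1.75]
knob ((439.0, 292.6666564941406), 29.219579696655273) 1172.0 [ 0.49001378 -0.06817126  0.153     ]
knob ((201.21762084960938, 291.098876953125), 29.291276931762695) 1310.0 [0.49125193 0.09079761 0.153     ]
knob ((315.5350646972656, 228.5166015625), 31.535810470581055) 2857.0 [0.53409774 0.01431549 0.153     ]
knob ((373.355712890625, 218.30873107910156), 34.060646057128906) 2179.0 [ 0.54072855 -0.0224078   0.153     ]
knob ((188.88461303710938, 8.5), 20.920137405395508) 393.0 [0.65923985 0.08411692 0.153     ]
```

View pics/w2.png

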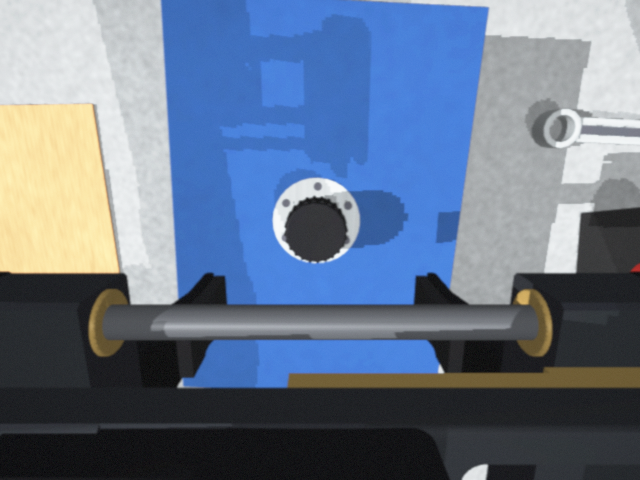

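The wrist view shows the knob centre at about (316,230) on its flange, roughly 11 mm ahead of the TCP in x. I'll correct that, descend and grip.

```bash
python3 -m crank '[{"claw":-1,"dx":0.37,"dy":-0.11,"dz":0.3,"ax":0,"ay":0,"az":0},{"claw":-1,"dx":0,"dy":0,"dz":0.8,"ax":0,"ay":0,"az":0},{"claw":-1,"dx":0,"dy":0,"dz":0.8,"ax":0,"ay":0,"az":0},{"claw":-1,"dx":0,"dy":0,"dz":0.7,"ax":0,"ay":0,"az":0},{"claw":-0.5,"dx":0,"dy":0,"dz":0.4,"ax":0,"ay":0,"az":0},{"claw":0,"dx":0,"dy":0,"dz":0.25,"ax":0,"ay":0,"az":0},{"claw":0.2,"dx":0,"dy":0,"dz":0.12,"ax":0,"ay":0,"az":0},{"claw":0.3,"dx":0,"dy":0,"dz":0,"ax":0,"ay":0,"az":0}]' 10
python3 -m crank '[{"claw":1,"dx":0,"dy":0,"dz":0,"ax":0,"ay":0,"az":0},{"claw":1,"dx":0,"dy":0,"dz":0,"ax":0,"ay":0,"az":0},{"claw":1,"dx":0,"dy":0,"dz":0,"ax":0,"ay":0,"az":0},{"claw":1,"dx":0,"dy":0,"dz":0,"ax":0,"ay":0,"az":0},{"claw":1,"dx":0,"dy":0,"dz":0,"ax":0,"ay":0,"az":0},{"claw":1,"dx":0,"dy":0,"dz":0,"ax":0,"ay":0,"az":0}]'
```

```text
time: 10.82
ee_pos: [0.5311, 0.0149, 0.1363]
eef_rot: [1.0, -0.0, -0.0, 0.0]
ft_force: [0.1, 0.1, 0.5]
width: 0.068
grip_force: 0.0
time: 11.32
ee_pos: [0.5314, 0.0152, 0.1369]
eef_rot: [1.0, 0.0, 0.0, 0.0]
ft_force: [-1.3, -1.6, 3.7]
width: 0.04
grip_force: 10.0
```

```bash
python3 -m crank '[{"claw":1,"dx":0,"dy":0,"dz":0,"ax":0,"ay":0,"az":0},{"claw":1,"dx":0,"dy":0,"dz":0,"ax":0,"ay":0,"az":0},{"claw":1,"dx":0,"dy":0,"dz":0,"ax":0,"ay":0,"az":0}]' 50
python3 -m crank '[{"claw":1,"dx":0,"dy":0,"dz":-0.05,"ax":0,"ay":0,"az":0},{"claw":1,"dx":0,"dy":0,"dz":0,"ax":0,"ay":0,"az":0},{"claw":1,"dx":0,"dy":0,"dz":0,"ax":0,"ay":0,"az":0}]'
python3 -m crank '[{"claw":1,"dx":0,"dy":0,"dz":-0.05,"ax":0,"ay":0,"az":0},{"claw":1,"dx":0,"dy":0,"dz":0,"ax":0,"ay":0,"az":0},{"claw":1,"dx":0,"dy":0,"dz":0,"ax":0,"ay":0,"az":0}]'
```

```text
time: 11.57
ee_pos: [0.5314, 0.0152, 0.1369]
eef_rot: [1.0, 0.0, 0.0, 0.0]
ft_force: [-0.7, -1.7, 6.8]
width: 0.039
grip_force: 50.0
time: 11.82
ee_pos: [0.5304, 0.0156, 0.1371]
eef_rot: [1.0, 0.0, -0.001, -0.0]
ft_force: [-0.6, 0.2, -6.9]
width: 0.0392
grip_force: 50.0
time: 12.07
ee_pos: [0.5309, 0.0155, 0.1391]
eef_rot: [1.0, 0.0, -0.0, -0.0]
ft_force: [-0.5, -0.4, -7.1]
width: 0.0389
grip_force: 50.0
```

```bash
for i in 1 ; do python3 -m crank '[{"claw":1,"dx":0,"dy":0,"dz":-0.03,"ax":0,"ay":0,"az":0},{"claw":1,"dx":0,"dy":0,"dz":0,"ax":0,"ay":0,"az":0},{"claw":1,"dx":0,"dy":0,"dz":0,"ax":0,"ay":0,"az":0}]'; done
```

```text
time: 12.32
ee_pos: [0.5311, 0.0155, 0.1403]
eef_rot: [1.0, 0.0, 0.0, 0.0]
ft_force: [0.2, -0.2, -6.6]
width: 0.0388
grip_force: 50.0
```

```bash
python3 -m crank '[{"claw":1,"dx":0,"dy":0,"dz":-0.04,"ax":0,"ay":0,"az":0},{"claw":1,"dx":0,"dy":0,"dz":0,"ax":0,"ay":0,"az":0},{"claw":1,"dx":0,"dy":0,"dz":0,"ax":0,"ay":0,"az":0}]'
python3 -m crank '[{"claw":1,"dx":0,"dy":0,"dz":0,"ax":0,"ay":0,"az":0},{"claw":1,"dx":0,"dy":0,"dz":0,"ax":0,"ay":0,"az":0}]'
```

```text
time: 12.57
ee_pos: [0.5312, 0.0155, 0.1415]
eef_rot: [1.0, 0.0, 0.0, 0.0]
ft_force: [-0.1, 1.1, -6.9]
width: 0.0389
grip_force: 50.0
time: 12.73
ee_pos: [0.5311, 0.0155, 0.1414]
eef_rot: [1.0, 0.0, 0.0, 0.0]
ft_force: [0.2, 0.2, -6.9]
width: 0.0392
grip_force: 50.0
```

It has risen 4.5 mm with only the lid's weight (about 7 N) on the wrist, so it is not locked. I'll continue gently.

```bash
python3 -m crank '[{"claw":1,"dx":0,"dy":0,"dz":-0.08,"ax":0,"ay":0,"az":0},{"claw":1,"dx":0,"dy":0,"dz":-0.08,"ax":0,"ay":0,"az":0},{"claw":1,"dx":0,"dy":0,"dz":-0.08,"ax":0,"ay":0,"az":0},{"claw":1,"dx":0,"dy":0,"dz":0,"ax":0,"ay":0,"az":0}]'
python3 -m crank '[{"claw":1,"dx":0,"dy":0,"dz":-0.1,"ax":0,"ay":0,"az":0},{"claw":1,"dx":0,"dy":0,"dz":-0.15,"ax":0,"ay":0,"az":0},{"claw":1,"dx":0,"dy":0,"dz":-0.2,"ax":0,"ay":0,"az":0},{"claw":1,"dx":0,"dy":0,"dz":-0.2,"ax":0,"ay":0,"az":0},{"claw":1,"dx":0,"dy":0,"dz":-0.2,"ax":0,"ay":0,"az":0},{"claw":1,"dx":0,"dy":0,"dz":-0.2,"ax":0,"ay":0,"az":0},{"claw":1,"dx":0,"dy":0,"dz":0,"ax":0,"ay":0,"az":0}]'
```

```text
time: 13.07
ee_pos: [0.5315, 0.0155, 0.1494]
eef_rot: [1.0, 0.0, 0.001, 0.0]
ft_force: [0.6, 0.5, -6.3]
width: 0.0393
grip_force: 50.0
time: 13.65
ee_pos: [0.5319, 0.0156, 0.1818]
eef_rot: [1.0, 0.0, 0.001, 0.0]
ft_force: [0.2, -0.5, -6.4]
width: 0.0392
grip_force: 50.0
```

```bash
python3 -m crank '[{"claw":1,"dx":0,"dy":0,"dz":-0.3,"ax":0,"ay":0,"az":0},{"claw":1,"dx":0,"dy":0,"dz":-0.3,"ax":0,"ay":0,"az":0},{"claw":1,"dx":0,"dy":-0.1,"dz":-0.2,"ax":0,"ay":0,"az":0},{"claw":1,"dx":-0.04,"dy":-0.2,"dz":0,"ax":0,"ay":0,"az":0},{"claw":1,"dx":-0.06,"dy":-0.3,"dz":0,"ax":0,"ay":0,"az":0},{"claw":1,"dx":-0.08,"dy":-0.4,"dz":0,"ax":0,"ay":0,"az":0},{"claw":1,"dx":-0.1,"dy":-0.5,"dz":0,"ax":0,"ay":0,"az":0},{"claw":1,"dx":-0.1,"dy":-0.5,"dz":0,"ax":0,"ay":0,"az":0}]'
python3 -m crank '[{"claw":1,"dx":-0.1,"dy":-0.5,"dz":0,"ax":0,"ay":0,"az":0},{"claw":1,"dx":-0.1,"dy":-0.5,"dz":0,"ax":0,"ay":0,"az":0},{"claw":1,"dx":-0.1,"dy":-0.5,"dz":0,"ax":0,"ay":0,"az":0},{"claw":1,"dx":-0.1,"dy":-0.5,"dz":0,"ax":0,"ay":0,"az":0},{"claw":1,"dx":-0.1,"dy":-0.5,"dz":0,"ax":0,"ay":0,"az":0},{"claw":1,"dx":-0.1,"dy":-0.5,"dz":0,"ax":0,"ay":0,"az":0},{"claw":1,"dx":-0.1,"dy":-0.5,"dz":0,"ax":0,"ay":0,"az":0},{"claw":1,"dx":-0.1,"dy":-0.5,"dz":0,"ax":0,"ay":0,"az":0}]'
```

```text
time: 14.32
ee_pos: [0.5188, 0.0773, 0.2037]
eef_rot: [1.0, 0.001, -0.0, -0.0]
ft_force: [0.8, -0.1, -6.8]
width: 0.0389
grip_force: 50.0
time: 14.98
ee_pos: [0.4944, 0.1975, 0.2037]
eef_rot: [1.0, 0.001, -0.0, 0.0]
ft_force: [1.0, 0.5, -7.0]
width: 0.0389
grip_force: 50.0
```

```bash
python3 -m crank '[{"claw":1,"dx":-0.1,"dy":-0.5,"dz":0,"ax":0,"ay":0,"az":0},{"claw":1,"dx":-0.1,"dy":-0.5,"dz":0,"ax":0,"ay":0,"az":0},{"claw":1,"dx":-0.1,"dy":-0.5,"dz":0,"ax":0,"ay":0,"az":0},{"claw":1,"dx":-0.1,"dy":-0.5,"dz":0,"ax":0,"ay":0,"az":0},{"claw":1,"dx":-0.1,"dy":-0.5,"dz":0,"ax":0,"ay":0,"az":0},{"claw":1,"dx":-0.1,"dy":-0.5,"dz":0,"ax":0,"ay":0,"az":0},{"claw":1,"dx":-0.1,"dy":-0.5,"dz":0,"ax":0,"ay":0,"az":0},{"claw":1,"dx":-0.1,"dy":-0.5,"dz":0,"ax":0,"ay":0,"az":0}]'
python3 -m crank '[{"claw":1,"dx":-0.08,"dy":-0.4,"dz":0,"ax":0,"ay":0,"az":0},{"claw":1,"dx":-0.06,"dy":-0.35,"dz":0,"ax":0,"ay":0,"az":0},{"claw":1,"dx":-0.04,"dy":-0.2,"dz":0,"ax":0,"ay":0,"az":0},{"claw":1,"dx":0,"dy":-0.1,"dz":0,"ax":0,"ay":0,"az":0},{"claw":1,"dx":0,"dy":0,"dz":0,"ax":0,"ay":0,"az":0}]'
python3 - <<'E'
from h import *
c=r.camera("scene"); cv2.imwrite("pics/s2.png",c["color"][:,:,::-1])
E
```

```text
time: 15.65
ee_pos: [0.4701, 0.3172, 0.2037]
eef_rot: [1.0, 0.001, -0.0, 0.0]
ft_force: [1.1, 0.1, -6.2]
width: 0.039
grip_force: 50.0
time: 16.07
ee_pos: [0.4659, 0.3474, 0.204]
eef_rot: [1.0, 0.001, -0.0, 0.0]
ft_force: [-0.4, -0.4, -6.5]
width: 0.0393
grip_force: 50.0
```

View pics/s2.png

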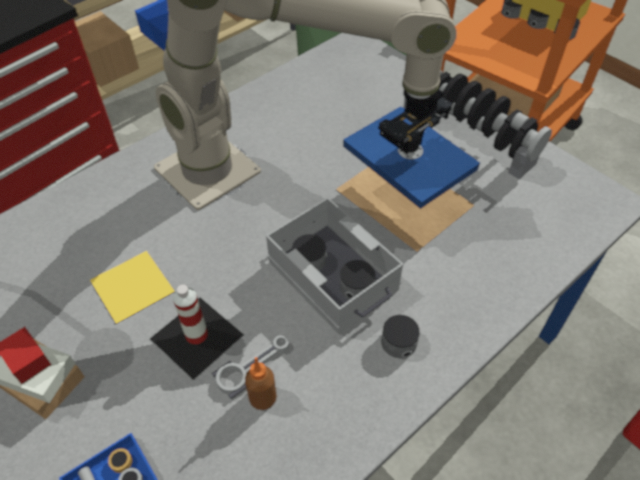

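The lid hangs level over the cardboard at scene (411,150). The tank is open, and the can and the bystanders are undisturbed. Lowering now.

```bash
python3 -m crank '[{"claw":1,"dx":0,"dy":-0.06,"dz":0.2,"ax":0,"ay":0,"az":0},{"claw":1,"dx":0,"dy":-0.06,"dz":0.4,"ax":0,"ay":0,"az":0},{"claw":1,"dx":0,"dy":0,"dz":0.5,"ax":0,"ay":0,"az":0},{"claw":1,"dx":0,"dy":0,"dz":0.5,"ax":0,"ay":0,"az":0},{"claw":1,"dx":0,"dy":0,"dz":0.5,"ax":0,"ay":0,"az":0},{"claw":1,"dx":0,"dy":0,"dz":0.5,"ax":0,"ay":0,"az":0},{"claw":1,"dx":0,"dy":0,"dz":0.5,"ax":0,"ay":0,"az":0},{"claw":1,"dx":0,"dy":0,"dz":0.4,"ax":0,"ay":0,"az":0}]'
python3 -m crank '[{"claw":1,"dx":0,"dy":0,"dz":0.3,"ax":0,"ay":0,"az":0},{"claw":1,"dx":0,"dy":0,"dz":0.25,"ax":0,"ay":0,"az":0},{"claw":1,"dx":0,"dy":0,"dz":0.2,"ax":0,"ay":0,"az":0},{"claw":1,"dx":0,"dy":0,"dz":0.2,"ax":0,"ay":0,"az":0},{"claw":1,"dx":0,"dy":0,"dz":0.15,"ax":0,"ay":0,"az":0},{"claw":1,"dx":0,"dy":0,"dz":0,"ax":0,"ay":0,"az":0},{"claw":1,"dx":0,"dy":0,"dz":0,"ax":0,"ay":0,"az":0}]'
```

```text
time: 16.78
ee_pos: [0.4657, 0.3495, 0.0968]
eef_rot: [1.0, -0.0, -0.001, 0.001]
ft_force: [0.2, 0.5, -6.1]
width: 0.0386
grip_force: 50.0
time: 17.37
ee_pos: [0.4662, 0.3506, 0.0662]
eef_rot: [1.0, 0.0, 0.0, 0.0]
ft_force: [-0.5, 0.7, -6.0]
width: 0.0389
grip_force: 50.0
```

```bash
python3 -m crank '[{"claw":1,"dx":0,"dy":0,"dz":0.1,"ax":0,"ay":0,"az":0},{"claw":1,"dx":0,"dy":0,"dz":0.1,"ax":0,"ay":0,"az":0},{"claw":1,"dx":0,"dy":0,"dz":0.1,"ax":0,"ay":0,"az":0},{"claw":1,"dx":0,"dy":0,"dz":0.05,"ax":0,"ay":0,"az":0},{"claw":1,"dx":0,"dy":0,"dz":0.05,"ax":0,"ay":0,"az":0},{"claw":1,"dx":0,"dy":0,"dz":0,"ax":0,"ay":0,"az":0}]'
python3 -m crank '[{"claw":1,"dx":0,"dy":0,"dz":0.05,"ax":0,"ay":0,"az":0},{"claw":1,"dx":0,"dy":0,"dz":0,"ax":0,"ay":0,"az":0},{"claw":1,"dx":0,"dy":0,"dz":0,"ax":0,"ay":0,"az":0}]'
```

```text
time: 17.87
ee_pos: [0.466, 0.3504, 0.0538]
eef_rot: [1.0, 0.0, -0.0, 0.0]
ft_force: [0.5, -0.7, -6.5]
width: 0.0388
grip_force: 50.0
time: 18.12
ee_pos: [0.4661, 0.3506, 0.0526]
eef_rot: [1.0, 0.0, 0.0, 0.0]
ft_force: [0.1, 0.3, -6.5]
width: 0.0393
grip_force: 50.0
```

```bash
python3 -m crank '[{"claw":1,"dx":0,"dy":0,"dz":0.04,"ax":0,"ay":0,"az":0},{"claw":1,"dx":0,"dy":0,"dz":0,"ax":0,"ay":0,"az":0},{"claw":1,"dx":0,"dy":0,"dz":0,"ax":0,"ay":0,"az":0}]'
python3 -m crank '[{"claw":1,"dx":0,"dy":0,"dz":0.03,"ax":0,"ay":0,"az":0},{"claw":1,"dx":0,"dy":0,"dz":0,"ax":0,"ay":0,"az":0},{"claw":1,"dx":0,"dy":0,"dz":0,"ax":0,"ay":0,"az":0}]'
```

```text
time: 18.37
ee_pos: [0.4663, 0.3507, 0.052]
eef_rot: [1.0, 0.0, 0.0, -0.0]
ft_force: [-1.5, -1.2, 2.3]
width: 0.0391
grip_force: 50.0
time: 18.62
ee_pos: [0.4663, 0.3507, 0.0519]
eef_rot: [1.0, 0.0, 0.0, 0.0]
ft_force: [-6.1, -4.9, 11.7]
width: 0.0391
grip_force: 50.0
```

The lid is down (+12 N on the sheet). Releasing and retreating straight up.

```bash
python3 -m crank '[{"claw":1,"dx":0,"dy":0,"dz":-0.03,"ax":0,"ay":0,"az":0},{"claw":0,"dx":0,"dy":0,"dz":0,"ax":0,"ay":0,"az":0},{"claw":-0.5,"dx":0,"dy":0,"dz":0,"ax":0,"ay":0,"az":0},{"claw":-1,"dx":0,"dy":0,"dz":0,"ax":0,"ay":0,"az":0},{"claw":-1,"dx":0,"dy":0,"dz":0,"ax":0,"ay":0,"az":0},{"claw":-1,"dx":0,"dy":0,"dz":0,"ax":0,"ay":0,"az":0},{"claw":-1,"dx":0,"dy":0,"dz":0,"ax":0,"ay":0,"az":0},{"claw":-1,"dx":0,"dy":0,"dz":0,"ax":0,"ay":0,"az":0}]'
python3 -m crank '[{"claw":-1,"dx":0,"dy":0,"dz":-0.2,"ax":0,"ay":0,"az":0},{"claw":-1,"dx":0,"dy":0,"dz":-0.5,"ax":0,"ay":0,"az":0},{"claw":-1,"dx":0,"dy":0,"dz":-0.8,"ax":0,"ay":0,"az":0},{"claw":-1,"dx":0,"dy":0,"dz":-0.8,"ax":0,"ay":0,"az":0},{"claw":-1,"dx":0,"dy":0,"dz":-0.8,"ax":0,"ay":0,"az":0},{"claw":-1,"dx":0,"dy":0,"dz":-0.5,"ax":0,"ay":0,"az":0},{"claw":-1,"dx":0,"dy":0,"dz":0,"ax":0,"ay":0,"az":0},{"claw":-1,"dx":0,"dy":0,"dz":0,"ax":0,"ay":0,"az":0}]'
python3 - <<'E'
from h import *
c=r.camera("scene"); cv2.imwrite("pics/s3.png",c["color"][:,:,::-1])
E
```

```text
time: 19.28
ee_pos: [0.4662, 0.3506, 0.0514]
eef_rot: [1.0, 0.0, 0.0, -0.0]
ft_force: [0.1, -0.0, 0.3]
width: 0.0753
grip_force: 0.0
time: 19.95
ee_pos: [0.4665, 0.3508, 0.1604]
eef_rot: [1.0, 0.0, 0.001, -0.0]
ft_force: [0.1, -0.6, -0.7]
width: 0.087
grip_force: 0.0
```

View pics/s3.png

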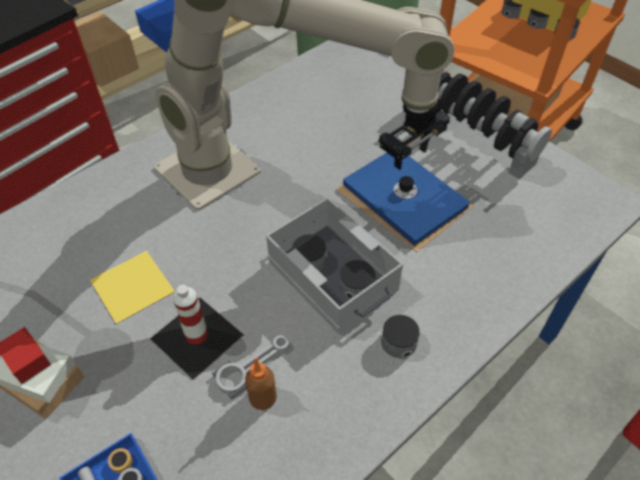

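The lid lies flat, knob up, in the middle of the cardboard at scene (405,195). The can stands on the mat at (192,318), the bystanders are where they were, and the gripper is clear.

```bash
python3 -c 'from bench import r; print(r.close_job())'
```

```text
the job is handed in; nothing more can be done
None
```

The job is handed in: the spray can stands upright on the black mat, and the lid, which turned out not to be locked, lies flat, knob up, in the middle of the cardboard, with the other parts where they were.

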